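Dial open the class lock drawer

ROBOT

A 6-joint arm with a two-finger parallel gripper is mounted at the origin on the work surface. World frame = base frame: x ahead of the robot, y to its left, z up, the work surface at z = 0. Lengths are in mm, angles in degrees, forces in N, time in s.
With the tool pointing down it reaches from about 250 to 800 mm from the base axis. Payload 8.5 kg.
Tool frame: the origin (TCP) lies midway between the tips of the shut fingers; the grasp point (between the pads) lies 19 mm behind it; z points along the fingers, y is the direction in which the jaws open and shut (so a half turn about z gives the same grasp; the last joint's range is limited). The gripper opens to 85 mm and grips with 20 to 120 N. Pads are 22 mm wide; open, the fingers measure 114 mm over their backs; the gripper's body (76 mm by 85 mm) begins 54 mm behind the grasp point. The pads swing forward as they close: fully open they stand 13 mm farther back than shut.
Start: joints at [-70.302, 13.648, -0.773, 75.585, 0, 90], TCP at [176.944, -494.236, 231.276] pointing down, gripper open.
Joint ranges: [-152.45, 152.45], [-59.26, 108.67], [-65.41, 83.53], [-104.44, 129.93], [-82.83, 76.93], [-180, 180]. Speed limits (degrees/s): [127.2, 127.2, 159.86, 180, 180, 180].

INTERFACE

Orientations are given as [roll, pitch, yaw] about the fixed x, y, z axes, in that order (R = Rz(yaw) Ry(pitch) Rx(roll)).
In Python, from workcell import ctrl gives the robot as it stands.
- The arm moves only by the tool send_rows, never from a script. Its argument "steps" is one flat list of numbers, 6 for each row, row after row: the shift along the tool's x, y, z in m, then the turn, a rotation vector about the tool's x, y, z in degrees. A call has exactly 10 rows; each row shifts and turns the commanded pose from where the row before left it, along the tool's axes as they then stand; what a row does not reach is not made up. A row lasts 1/10 s, in which the tool goes at most 50 mm and 8.59 degrees, less where a joint would pass 70% of its speed; a pose out of reach is approached as far as the arm can. A call with a gripper value outside its range is refused whole. "grip" is the finger opening in m, from 0 to 0.0854, set as the call begins (left out, the last holds). The fingers move at their own pace and stop on an object; "newtons" is the grip in N (left out, the last holds). Time passes only in rows, so rows that do not move let the fingers close, or fill a call up. It gives the time, the measured TCP pose, the force and the opening at its end, in the units of the state.
- ctrl.get_obs(): the state, without advancing time (a new reading comes with each control period).
- ctrl.capture(name): name is "scene" or "top"; returns the picture (400x640x3 uint8, red, green, blue); there is no depth.
- ctrl.get_calibration(name): a dict with "intrinsics" (3x3 intrinsics, pixels), "R" (3x3) and "t" (3): a world point X has camera coordinates R X + t. Camera axes: x right, y down, z forward; pixel columns grow to the right and rows downward; lengths in mm; the calibration is good to about 2 mm. A picture is of the moment at which its call begins. get_calibration takes no time and is no camera call.
- ctrl.sign_off(): hands the job in, once; it reports no verdict.
The state is a dict: "time": time; "qpos": joint angles; "joint_velocities": joint speeds; "joint_torque": joint torques, N m; "tool_pos": TCP position; "ee_rot": TCP orientation; "contact_force": force on the tool from outside, world axes, zero at the start; "torque": the same for the moment, N m; "finger_gap": finger opening in mm.
Only numpy, scipy, OpenCV 4.12 (cv2) and the standard library are available. Lean on these libraries where they do the work, as an engineer would, in place of code of your own. Each camera call takes 0.05 s, during which the arm holds its last target. There are 200 camera calls.

TASK

Open the grey lock drawer: crank the dial on its roof clockwise, passing four o'clock once and stopping the second time you come to it; then counter-clockwise, passing two o'clock once and stopping the second time; then clockwise again, slowly, until you feel the dial come up against a stop (somewhere between eight and twelve o'clock). Then pull the drawer out as far as it goes and let go. Do not force the dial at its stop or the drawer while it is locked, and leave everything else where it is.

Things in the scene. Friction and masses are not known exactly. Their poses are not given: they have to be found in the camera images.
- lockbox: Grey steel lock box fixed to the table, 160 (x) x 290 (y) x 95 mm high; its drawer front faces its own -x, towards the robot. Origin: centre of its underside. Twelve white marks on its roof round the dial stand like the hours of a clock seen from above: twelve at the box's +x from the dial's axis, three at its -y, six at its -x (drawer side), nine at its +y.
- twelve_mark (a point): The long thick mark of twelve o'clock on the roof, 16 mm long; this point is its middle, 55 mm from the dial's axis, 95 mm above the table. Clockwise means as seen from above.
- dial_centre (a point): Point on the dial's upright axis, at the roof's height, 95 mm above the table. The dial turns endlessly both ways. Inside, two loose wheels are picked up only after about a turn in one direction, so the passes count. Four and two o'clock must be met within about 10 degrees and not overrun by more; extra clockwise turns before the stop at four do no harm.
- dial: Aluminium dial disc, 90 mm across, its top 12 mm above the roof. Origin: on its axis at the roof's height. Its own +x points to the crank knob; the hour shown is where the knob (and the black line beside it) stands among the marks: at the start anywhere from ten to two. The last stop lies anywhere from eight to twelve: a spring bolt drops in and blocks the dial.
- crank_knob (a point): Centre of the dial's crank knob: a black upright round grip, 16 mm across and 40 mm tall, 35 mm from the dial's axis, its foot on the disc; this point is 127 mm above the table. It spins freely on its pin, so it can be taken round without turning the hand. Turning takes 2 to 4 N; near the last stop go no faster than 30 mm/s and halt at 5 to 8 N more. Over about 25 N there (35 N at the bolt inside) breaks the lock.
- drawer: Drawer of the lock box; its origin is the lock box's when shut. It slides along the box's -x by 75 mm to its end and stays where it is left. Locked (1 to 2 mm of play) until the bolt has dropped at the dial's last stop. Unlocked it takes about 2 N to pull; 30 N on it while locked breaks the lock.
- handle (a point): Middle of the drawer's handle: a level round steel bar, 10 mm thick, 100 mm long along the box's y (its two ends turn down and run back to the drawer), 45 mm in front of the drawer's front (clear gap 40 mm), 78 mm above the table and 17 mm below the roof; nothing under the bar's middle. It can be pinched from above, one finger before and one behind the bar.
- tape_roll_mid (a point): Bystander, to be left alone: roll of paper tape lying flat on the lock box's roof, 50 mm across, 18 mm high. The point is its middle.
- servo_mid (a point): Bystander, to be left alone: small black servo motor on the lock box's roof, 54 x 20 x 32 mm. The point is its middle.
- board_mid (a point): Bystander, to be left alone: red circuit board lying on the mat, 70 x 54 x 12 mm. The point is its middle.
- screwdriver_mid (a point): Bystander, to be left alone: screwdriver lying on the mat. The point is its middle.
- bottle_mid (a point): Bystander, to be left alone: small brown glass bottle with a black cap, 48 mm across, 100 mm tall. The point is its middle.
- wheel_mid (a point): Bystander, to be left alone: white printed spoked wheel lying flat on the mat, 96 mm across, 14 mm thick. The point is its middle.

How it is judged (in metres and radians):
At the end, for the whole second after the job is handed in: The drawer stands pulled out by at least 66 of its 75 mm, at rest and let go (x of handle in the frame of lockbox below -0.191 m and linear speed of drawer below 0.01 m/s); the robot touches nothing.
It fails at once if the dial is forced against its stop (over 35 N at the bolt) (contact force between dial and lockbox above 35 N).
It fails at once if the drawer is pulled with over 30 N while locked (contact force between drawer and lockbox above 30 N).
It fails at once if a bystander is pushed away (over 30 mm) (distance of any of tape_roll_mid, servo_mid, board_mid, screwdriver_mid, bottle_mid, wheel_mid from where it was at the start of the episode above 0.03 m).
It also fails if it takes over 72 s, if anything falls off the work surface, if the arm or the gripper's body presses on something with over 40 N, if the wrist force passes 120 N, or if a joint passes its speed limit or range.

## Working session

There is one attempt and no reset: what is moved stays moved. The work goes in short steps, Python scripts to look and compute and a tool call to move; the robot and the scene stay as the last step left them, time stands still between calls to the robot, and variables do not carry over. Pictures are saved under pics/ and viewed, about 8 in all and at most 12, crops included, and the job is handed in when it is done.

Besides the shell and the picture viewer there is one more tool, called after "Request:" in YAML: its name, and indented under it one key for each argument. send_rows: Moves the arm, as the interface text tells. Its arguments: {"type":"object","properties":{"steps":{"type":"array","items":{"type":"number"}},"grip":{"type":"number"},"newtons":{"type":"number"}},"required":["steps"]}

```bash
mkdir -p pics; python3 - <<'E'
from workcell import ctrl
import cv2
for n in("scene","top"):
    im=ctrl.capture(n); cv2.imwrite(f"pics/{n}0.png",im[:,:,::-1]); c=ctrl.get_calibration(n); print(n,c)
print(ctrl.get_obs())
E
```

```text
scene {'intrinsics': array([[402.22756901,   0.        , 319.37139334],
       [  0.        , 402.22756901, 203.14044489],
       [  0.        ,   0.        ,   1.        ]]), 'R': array([[ 0.87489586,  0.48429819, -0.00353501],
       [ 0.25117365, -0.45996754, -0.85166992],
       [-0.41408819,  0.74423459, -0.52406664]]), 't': array([-485.88401358,  -57.4527435 , 1315.17093127])}
top {'intrinsics': array([[488.79006246,   0.        , 317.78004066],
       [  0.        , 488.79006246, 193.5897646 ],
       [  0.        ,   0.        ,   1.        ]]), 'R': array([[ 0.00310439, -0.99999163, -0.00266481],
       [-0.99714485, -0.00289447, -0.07545706],
       [ 0.07544871,  0.00289145, -0.99714549]]), 't': array([ -33.46110234,  581.89570944, 1283.26171826])}
{'time': 0.1, 'qpos': array([-7.03026444e+01,  1.36788213e+01, -8.11513769e-01,  7.55838277e+01,
        1.65654956e-03,  9.00003634e+01]), 'joint_velocities': array([ 0.08231494,  0.05120041,  0.02208142, -0.05880917,  0.00979908,
       -0.11210512]), 'joint_torque': array([ 4.90732709e-04, -5.39721608e+01,  3.46997738e+01,  1.34186962e-02,
        8.85952977e-05, -1.27103652e-05]), 'tool_pos': array([ 176.83779107, -493.93431353,  230.73405689]), 'ee_rot': array([-1.79925837e+02, -1.65607777e-03,  1.96969900e+01]), 'contact_force': array([0.24009678, 0.18201984, 0.26876558]), 'torque': array([ 0.03411914, -0.01973518,  0.01326186]), 'finger_gap': 85.32767477340512}
```

View pics/top0.png

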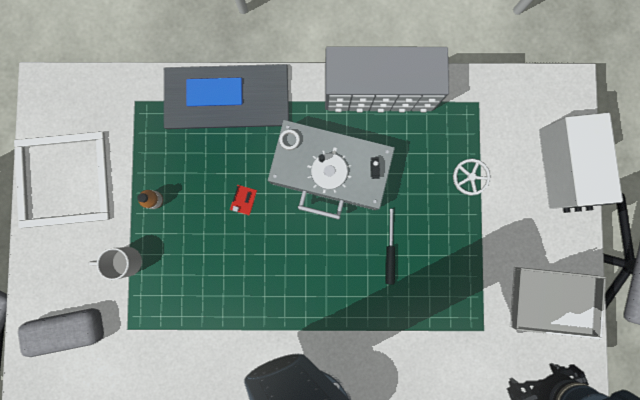

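View pics/scene0.png

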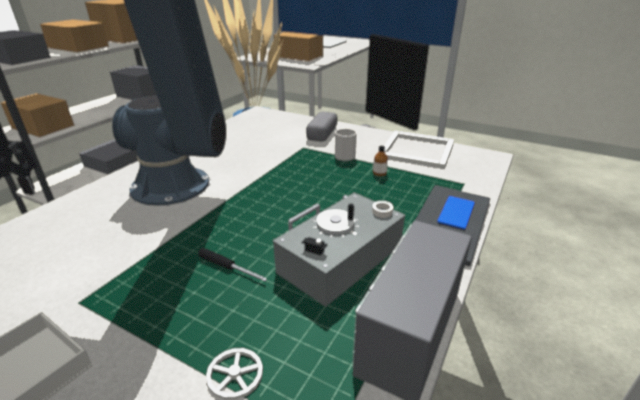

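The top view shows the box with its roof corners near (283,121), (393,147), (381,208) and (269,178). The dial is at about (329,171), the knob near (322,157), the handle at about (320,212), and the tape roll and servo are on the roof. I'll enlarge that area.

```bash
python3 - <<'E'
import cv2
im=cv2.imread("pics/top0.png")[112:227,260:405]
cv2.imwrite("pics/crop0.png",cv2.resize(im,None,fx=5,fy=5,interpolation=cv2.INTER_CUBIC))
E
```

```text
(no output)
```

View pics/crop0.png

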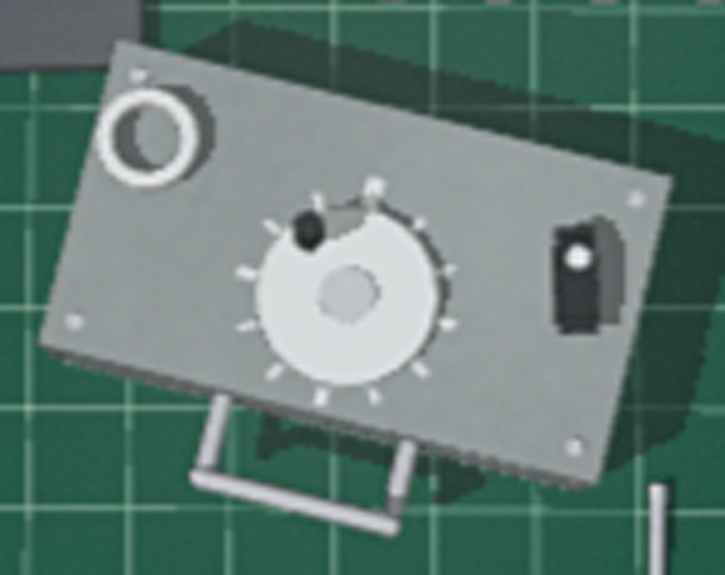

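```bash
cat > h.py <<'E'
import numpy as np
from workcell import ctrl
def w(u,v,z,cam="top"):
    c=ctrl.get_calibration(cam); K,R,t=c["intrinsics"],c["R"],c["t"]
    d=R.T@np.linalg.inv(K)@[u,v,1]; o=-R.T@t
    return o+d*(z-o[2])/d[2]
E
python3 - <<'E'
from h import *
c=lambda x,y,z:w(260+(x+.5)/5-.5,112+(y+.5)/5-.5,z)
m=[(374,187),(421,223),(450,269),(449,323),(421,370),(375,397),(321,397),(274,373),(247,325),(246,272),(272,228),(317,200)]
P=np.array([c(x,y,95)[:2] for x,y in m]); 
C=P.mean(0); print("centre",C, np.linalg.norm(P-C,axis=1).round(1))
a=np.degrees(np.arctan2(*(P-C).T[::-1]))+30*np.arange(12); a=(a+180)%360-180; print("yaws",a.round(1),a.mean())
q=np.array([c(x,y,95)[:2] for x,y in [(118,40),(672,180),(597,487),(42,343)]])
print("box",q.mean(0),[np.degrees(np.arctan2(*(e[::-1]))) for e in (q[0]-q[1],q[3]-q[2],q[0]-q[3],q[1]-q[2])],[np.linalg.norm(e) for e in (q[0]-q[1],q[0]-q[3])])
k=c(309,230,145)[:2]; print("knob",k,np.linalg.norm(k-C),np.degrees(np.arctan2(*(k-C)[::-1])))
print("handle",c(194,478,83),c(394,528,83))
print("tape",c(147,137,113),"servo",c(577,280,127))
E
```

```text
centre [633.92893236 -60.24740603] [57.7 53.1 53.9 53.1 52.6 52.7 52.5 53.5 52.7 52.8 51.8 51.7]
yaws [-13.5 -14.7 -14.6 -14.4 -14.8 -14.5 -14.5 -13.6 -14.1 -13.7 -12.5 -12.7] -13.962182652544948
box [651.89299018 -65.02536596] [np.float64(75.78742738977974), np.float64(75.58091617855409), np.float64(-13.42560548515048), np.float64(-14.050134582546425)] [np.float64(290.70262104778965), np.float64(159.76957577638615)]
knob [660.45911079 -40.59867847] 33.01397980012209 36.524313986276724
handle [542.56320133  17.2258035   83.        ] [517.49207821 -84.35720123  83.        ]
tape [712.03251523  40.54279645 113.        ] servo [ 638.6715395  -172.80041103  127.        ]
```

Request:
send_rows:
  steps: [0,0,0,0,0,-8.04,0,0,0,0,0,-8.04,0,0,0,0,0,-8.04,0,0,0,0,0,-8.04,0,0,0,0,0,-8.04,0,0,0,0,0,-8.04,0,0,0,0,0,-8.04,0,0,0,0,0,0,0,0,0,0,0,0,0,0,0,0,0,0]
  grip: 0.045
  newtons: 25

```text
time: 1.1
tool_pos: [176.9, -494.2, 231.1]
ee_rot: [-180.0, -0.0, 75.8]
contact_force: [0.2, -0.4, 0.6]
finger_gap: 45.0
```

Request:
send_rows:
  steps: [0.028,0.018,0,0,0,0,0.028,0.018,0,0,0,0,0.028,0.018,0,0,0,0,0.028,0.018,0,0,0,0,0.028,0.018,0,0,0,0,0.028,0.018,0,0,0,0,0.028,0.018,0,0,0,0,0.028,0.018,0,0,0,0,0.028,0.018,0,0,0,0,0.028,0.018,0,0,0,0]

```text
time: 2.1
tool_pos: [420.3, -265.1, 231.4]
ee_rot: [180.0, -0.0, 75.8]
contact_force: [0.4, -0.4, -1.2]
finger_gap: 45.2
```

Request:
send_rows:
  steps: [0.028,0.018,0.004,0,0,0,0.028,0.018,0.004,0,0,0,0.028,0.018,0.004,0,0,0,0.028,0.018,0.004,0,0,0,0.028,0.018,0.004,0,0,0,0.028,0.018,0.004,0,0,0,0.028,0.018,0.004,0,0,0,0.028,0.018,0.004,0,0,0,0.028,0.018,0.004,0,0,0,0,0,0,0,0,0]

```text
time: 3.1
tool_pos: [639.7, -58.2, 193.8]
ee_rot: [-180.0, -0.0, 76.0]
contact_force: [0.1, 0.7, -0.2]
finger_gap: 45.0
```

```bash
python3 - <<'E'
from h import *
import cv2
o=ctrl.get_obs();print(o["time"],o["tool_pos"],o["ee_rot"],o["finger_gap"],o["qpos"],o["contact_force"])
T=np.array([662.4,-39.7])-o["tool_pos"][:2]
y=np.radians(o["ee_rot"][2]);print("tool dx,dy",T@[np.cos(y),np.sin(y)],T@[np.sin(y),-np.cos(y)])
s=ctrl.capture("scene");t=ctrl.capture("top")
a=cv2.resize(s[150:300,230:430],None,fx=4,fy=4,interpolation=cv2.INTER_CUBIC)
cv2.imwrite("pics/s1.png",a[:,:,::-1])
E
```

```text
3.1 [639.70663378 -58.16859015 193.75537681] [-1.79957828e+02 -4.25625632e-02  7.60225793e+01] 44.97242004798941 [-5.21878191e+00  2.60990380e+01  1.23648089e+01  7.63009700e+01
  4.84878328e-02  9.87586082e+01] [ 0.07810975  0.74386911 -0.24739202]
tool dx,dy 23.40309777962691 17.56054404299425
```

View pics/s1.png

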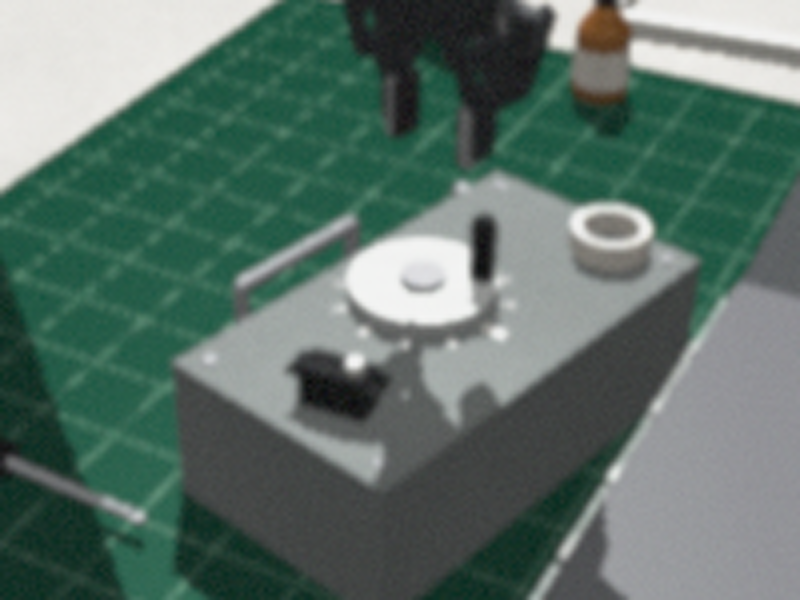

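The view from behind shows a low hub, the knob upright with its top at crop (484,218), and the open fingers well above. I'll cross-check the knob position from this camera.

```bash
python3 - <<'E'
from h import *
f=lambda x,y,z:w(230+(x+.5)/4-.5,150+(y+.5)/4-.5,z,"scene")
print("knob top",f(484,218,147),"foot",f(482,276,107),"hub",f(423,272,110),"12",f(499,333,95))
E
```

```text
knob top [661.49604297 -40.83683943 147.        ] foot [662.06943265 -41.34984624 107.        ] hub [631.43209183 -58.3565782  110.        ] 12 [688.53009331 -73.56939124  95.        ]
```

Request:
send_rows:
  steps: [0.0057,0.0043,0,0,0,0,0.0057,0.0043,0,0,0,0,0.0057,0.0043,0,0,0,0,0.0056,0.0043,0,0,0,0,0,0,0.008,0,0,0,0,0,0.014,0,0,0,0,0,0.014,0,0,0,0,0,0.014,0,0,0,0,0,0.014,0,0,0,0,0,0.012,0,0,0]

```text
time: 4.2
tool_pos: [659.3, -43.2, 117.9]
ee_rot: [-179.9, 0.0, 76.0]
contact_force: [-1.0, -0.6, -0.1]
finger_gap: 44.7
```

Request:
send_rows:
  steps: [0,0,0,0,0,0,0,0,0,0,0,0,0,0,0,0,0,0,0,0,0,0,0,0,0,0,0,0,0,0,0,0,0,0,0,0,0,0,0,0,0,0,0,0,0,0,0,0,0,0,0,0,0,0,0,0,0,0,0,0]
  grip: 0.01
  newtons: 25

```text
time: 5.2
tool_pos: [660.1, -43.0, 119.4]
ee_rot: [180.0, -0.0, 76.0]
contact_force: [3.9, 0.7, -4.9]
finger_gap: 15.5
```

```bash
python3 - <<'E'
from h import *
o=ctrl.get_obs();print(o["time"],o["tool_pos"],o["ee_rot"],o["finger_gap"],o["contact_force"])
C=np.array([634.3,-60.5]); p=o["tool_pos"][:2]-C
print(np.linalg.norm(p),np.degrees(np.arctan2(p[1],p[0]))+14)
E
```

```text
5.2 [660.07096937 -43.01849898 119.44955353] [ 1.79975476e+02 -1.80798839e-02  7.59797717e+01] 15.477732380518864 [ 3.88313242  0.72724258 -4.93936952]
31.1407408368377 48.15064728848524
```

Request:
send_rows:
  steps: [0,0,0,0,0,0,0,0,0,0,0,0,0,0,0,0,0,0,0,0,0,0,0,0,0.0012,0.0007,0,0,0,0,0.0012,0.0007,0,0,0,0,0.001,0.0006,0,0,0,0,0,0,0,0,0,0,0,0,0,0,0,0,0,0,0,0,0,0]
  grip: 0.03

```text
time: 6.2
tool_pos: [662.6, -40.3, 119.3]
ee_rot: [-180.0, -0.0, 76.0]
contact_force: [-0.1, -0.1, 0.2]
finger_gap: 30.2
```

Request:
send_rows:
  steps: [0,0,0,0,0,0,0,0,0,0,0,0,0,0,0,0,0,0,0,0,0,0,0,0,0,0,0,0,0,0,0,0,0,0,0,0,0,0,0,0,0,0,0,0,0,0,0,0,0,0,0,0,0,0,0,0,0,0,0,0]
  grip: 0.01
  newtons: 25

```text
time: 7.2
tool_pos: [662.4, -40.3, 119.3]
ee_rot: [-180.0, 0.0, 76.0]
contact_force: [-3.5, -0.4, 3.5]
finger_gap: 15.1
```

```bash
python3 - <<'E'
from h import *
o=ctrl.get_obs();print(o["time"],o["tool_pos"],o["finger_gap"],o["contact_force"])
p=o["tool_pos"][:2]-[634.3,-60.5]
print(np.linalg.norm(p),np.degrees(np.arctan2(p[1],p[0]))+14)
# circle chords in tool axes: x=box +y, y=box +x ; ang = ccw from twelve: pos=(x=35 sin a, y=35 cos a)
a0=50
for n,st in ((20,-9),):
    a=np.radians(a0+st*np.arange(n*2+1)); q=35*np.c_[np.sin(a),np.cos(a)]
    for i,d in enumerate(np.diff(q,axis=0)): print(i,d.round(1),end=" ")
E
```

```text
7.2 [662.44832176 -40.32106902 119.33131297] 15.117998545340646 [-3.46028288 -0.42285592  3.50164904]
34.63404789151533 49.63593094343443
0 [-3.8  3.9] 1 [-4.4  3.3] 2 [-4.9  2.5] 3 [-5.2  1.7] 4 [-5.4  0.9] 5 [-5.5  0. ] 6 [-5.4 -0.8] 7 [-5.2 -1.7] 8 [-4.9 -2.5] 9 [-4.5 -3.2] 10 [-3.9 -3.8] 11 [-3.3 -4.4] 12 [-2.5 -4.9] 13 [-1.7 -5.2] 14 [-0.9 -5.4] 15 [-0.  -5.5] 16 [ 0.8 -5.4] 17 [ 1.7 -5.2] 18 [ 2.5 -4.9] 19 [ 3.2 -4.5] 20 [ 3.8 -3.9] 21 [ 4.4 -3.3] 22 [ 4.9 -2.5] 23 [ 5.2 -1.7] 24 [ 5.4 -0.9] 25 [ 5.5 -0. ] 26 [5.4 0.8] 27 [5.2 1.7] 28 [4.9 2.5] 29 [4.5 3.2] 30 [3.9 3.8] 31 [3.3 4.4] 32 [2.5 4.9] 33 [1.7 5.2] 34 [0.9 5.4] 35 [0.  5.5] 36 [-0.8  5.4] 37 [-1.7  5.2] 38 [-2.5  4.9] 39 [-3.2  4.5]
```

Request:
send_rows:
  steps: [-0.0038,0.0039,0,0,0,0,-0.0044,0.0033,0,0,0,0,-0.0049,0.0025,0,0,0,0,-0.0052,0.0017,0,0,0,0,-0.0054,0.0009,0,0,0,0,-0.0055,0,0,0,0,0,-0.0054,-0.0008,0,0,0,0,-0.0052,-0.0017,0,0,0,0,-0.0049,-0.0025,0,0,0,0,-0.0045,-0.0032,0,0,0,0]

```text
time: 8.2
tool_pos: [655.3, -88.3, 119.4]
ee_rot: [180.0, -0.1, 76.0]
contact_force: [-1.2, 5.2, 1.9]
finger_gap: 14.9
```

```bash
cat >> h.py <<'E'
def rep(C=(634.3,-60.5)):
    o=ctrl.get_obs();p=o["tool_pos"][:2]-np.array(C); b=np.radians(-14)
    a=np.arctan2(p[1],p[0]); f=o["contact_force"][:2]
    print("t",o["time"],o["tool_pos"].round(1),"gap",o["finger_gap"].round(1),"r",np.linalg.norm(p).round(1),"ang",(np.degrees(a)+14).round(1),
     "Frad",(f@[np.cos(a),np.sin(a)]).round(1),"Ftan(ccw)",(f@[-np.sin(a),np.cos(a)]).round(1),"Fz",o["contact_force"][2].round(1))
E
python3 -c "
from h import *
rep()"
```

```text
Traceback (most recent call last):
  File "h.py", line 10, in rep
    print("t",o["time"],o["tool_pos"].round(1),"gap",o["finger_gap"].round(1),"r",np.linalg.norm(p).round(1),"ang",(np.degrees(a)+14).round(1),
                                                     ^^^^^^^^^^^^^^^^^^^^^
AttributeError: 'float' object has no attribute 'round'
```

Request:
send_rows:
  steps: [-0.0039,-0.0038,0,0,0,0,-0.0033,-0.0044,0,0,0,0,-0.0025,-0.0049,0,0,0,0,-0.0017,-0.0052,0,0,0,0,-0.0009,-0.0054,0,0,0,0,0,-0.0055,0,0,0,0,0.0008,-0.0054,0,0,0,0,0.0017,-0.0052,0,0,0,0,0.0025,-0.0049,0,0,0,0,0.0032,-0.0045,0,0,0,0]

```text
time: 9.2
tool_pos: [605.4, -81.3, 119.4]
ee_rot: [-180.0, 0.0, 76.0]
contact_force: [2.0, -1.7, 0.8]
finger_gap: 15.3
```

Request:
send_rows:
  steps: [0.0038,-0.0039,0,0,0,0,0.0044,-0.0033,0,0,0,0,0.0049,-0.0025,0,0,0,0,0.0052,-0.0017,0,0,0,0,0.0054,-0.0009,0,0,0,0,0.0055,0,0,0,0,0,0.0054,0.0008,0,0,0,0,0.0052,0.0017,0,0,0,0,0.0049,0.0025,0,0,0,0,0.0045,0.0032,0,0,0,0]

```text
time: 10.2
tool_pos: [613.9, -31.6, 119.3]
ee_rot: [-180.0, -0.0, 76.0]
contact_force: [-3.0, -1.8, 5.1]
finger_gap: 15.1
```

```bash
sed -i 's/o\["finger_gap"\].round(1)/round(o["finger_gap"],1)/' h.py
python3 -c "
from h import *
rep()"
```

```text
t 10.2 [613.9 -31.6 119.3] gap 15.1 r 35.4 ang 139.3 Frad 0.3 Ftan(ccw) 3.5 Fz 5.1
```

Tracking is clean with low forces. I'll continue: the D set (130→50), then A, B, C, D and A, then 80° more to −840 (four o'clock).

Request:
send_rows:
  steps: [0.0039,0.0038,0,0,0,0,0.0033,0.0044,0,0,0,0,0.0025,0.0049,0,0,0,0,0.0017,0.0052,0,0,0,0,0.0009,0.0054,0,0,0,0,0,0.0055,0,0,0,0,-0.0008,0.0054,0,0,0,0,-0.0017,0.0052,0,0,0,0,-0.0025,0.0049,0,0,0,0,-0.0032,0.0045,0,0,0,0]

```text
time: 11.2
tool_pos: [662.4, -40.1, 119.3]
ee_rot: [-179.9, -0.0, 76.0]
contact_force: [-6.1, -0.5, 6.4]
finger_gap: 15.3
```

Request:
send_rows:
  steps: [-0.0038,0.0039,0,0,0,0,-0.0044,0.0033,0,0,0,0,-0.0049,0.0025,0,0,0,0,-0.0052,0.0017,0,0,0,0,-0.0054,0.0009,0,0,0,0,-0.0055,0,0,0,0,0,-0.0054,-0.0008,0,0,0,0,-0.0052,-0.0017,0,0,0,0,-0.0049,-0.0025,0,0,0,0,-0.0045,-0.0032,0,0,0,0]

```text
time: 12.2
tool_pos: [655.5, -88.1, 119.3]
ee_rot: [179.9, -0.1, 76.0]
contact_force: [0.9, 5.1, 4.4]
finger_gap: 15.1
```

Request:
send_rows:
  steps: [-0.0039,-0.0038,0,0,0,0,-0.0033,-0.0044,0,0,0,0,-0.0025,-0.0049,0,0,0,0,-0.0017,-0.0052,0,0,0,0,-0.0009,-0.0054,0,0,0,0,0,-0.0055,0,0,0,0,0.0008,-0.0054,0,0,0,0,0.0017,-0.0052,0,0,0,0,0.0025,-0.0049,0,0,0,0,0.0032,-0.0045,0,0,0,0]

```text
time: 13.2
tool_pos: [605.5, -81.3, 119.4]
ee_rot: [180.0, 0.1, 76.0]
contact_force: [3.4, -2.3, 2.3]
finger_gap: 14.9
```

Request:
send_rows:
  steps: [0.0038,-0.0039,0,0,0,0,0.0044,-0.0033,0,0,0,0,0.0049,-0.0025,0,0,0,0,0.0052,-0.0017,0,0,0,0,0.0054,-0.0009,0,0,0,0,0.0055,0,0,0,0,0,0.0054,0.0008,0,0,0,0,0.0052,0.0017,0,0,0,0,0.0049,0.0025,0,0,0,0,0.0045,0.0032,0,0,0,0]

```text
time: 14.2
tool_pos: [613.4, -31.8, 119.3]
ee_rot: [-179.9, 0.0, 76.0]
contact_force: [-1.9, -4.5, 5.6]
finger_gap: 15.2
```

Request:
send_rows:
  steps: [0.0039,0.0038,0,0,0,0,0.0033,0.0044,0,0,0,0,0.0025,0.0049,0,0,0,0,0.0017,0.0052,0,0,0,0,0.0009,0.0054,0,0,0,0,0,0.0055,0,0,0,0,-0.0008,0.0054,0,0,0,0,-0.0017,0.0052,0,0,0,0,-0.0025,0.0049,0,0,0,0,-0.0032,0.0045,0,0,0,0]

```text
time: 15.2
tool_pos: [661.5, -39.1, 119.2]
ee_rot: [-179.8, -0.1, 76.0]
contact_force: [-4.4, 0.4, 7.4]
finger_gap: 14.3
```

Request:
send_rows:
  steps: [-0.0038,0.0039,0,0,0,0,-0.0044,0.0033,0,0,0,0,-0.0049,0.0025,0,0,0,0,-0.0052,0.0017,0,0,0,0,-0.0054,0.0009,0,0,0,0,-0.0055,0,0,0,0,0,-0.0054,-0.0008,0,0,0,0,-0.0052,-0.0017,0,0,0,0,-0.0049,-0.0025,0,0,0,0,-0.0045,-0.0032,0,0,0,0]

```text
time: 16.2
tool_pos: [654.7, -88.7, 119.3]
ee_rot: [180.0, -0.1, 76.0]
contact_force: [1.5, 4.0, 4.2]
finger_gap: 15.1
```

```bash
python3 -c "
from h import *
rep()"
```

```text
t 16.2 [654.7 -88.7 119.3] gap 15.1 r 34.8 ang -40.2 Frad -2.4 Ftan(ccw) 3.6 Fz 4.2
```

Request:
send_rows:
  steps: [-0.0039,-0.0038,0,0,0,0,-0.0033,-0.0044,0,0,0,0,-0.0025,-0.0049,0,0,0,0,-0.0017,-0.0052,0,0,0,0,-0.0009,-0.0054,0,0,0,0,0,-0.0055,0,0,0,0,0.0008,-0.0054,0,0,0,0,0.0017,-0.0052,0,0,0,0,0.0013,-0.0027,0,0,0,0,0.0009,-0.0016,0,0,0,0]

```text
time: 17.2
tool_pos: [609.8, -86.1, 119.4]
ee_rot: [180.0, 0.1, 76.0]
contact_force: [2.3, -1.8, 2.6]
finger_gap: 14.8
```

```bash
python3 - <<'E'
from h import *
import cv2
rep()
t=ctrl.capture("top");s=ctrl.capture("scene")
a=cv2.resize(t[130:205,280:380],None,fx=5,fy=5,interpolation=cv2.INTER_CUBIC)
b=cv2.resize(s[175:275,270:370],None,fx=3.75,fy=3.75,interpolation=cv2.INTER_CUBIC)
b=cv2.resize(b,(300,375))
cv2.imwrite("pics/four.png",np.hstack([a,b])[:,:,::-1])
# ccw from -120 -> +: 
a=np.radians(-120+9*np.arange(41)); q=35*np.c_[np.sin(a),np.cos(a)]
for i,d in enumerate(np.diff(q,axis=0)): print(i,d.round(1),end=" ")
E
```

```text
t 17.2 [609.8 -86.1 119.4] gap 14.8 r 35.5 ang -119.7 Frad -0.3 Ftan(ccw) 2.9 Fz 2.6
0 [-2.4  5. ] 1 [-1.6  5.3] 2 [-0.7  5.4] 3 [0.1 5.5] 4 [1.  5.4] 5 [1.8 5.2] 6 [2.6 4.8] 7 [3.3 4.4] 8 [4.  3.8] 9 [4.5 3.1] 10 [5.  2.4] 11 [5.3 1.6] 12 [5.4 0.7] 13 [ 5.5 -0.1] 14 [ 5.4 -1. ] 15 [ 5.2 -1.8] 16 [ 4.8 -2.6] 17 [ 4.4 -3.3] 18 [ 3.8 -4. ] 19 [ 3.1 -4.5] 20 [ 2.4 -5. ] 21 [ 1.6 -5.3] 22 [ 0.7 -5.4] 23 [-0.1 -5.5] 24 [-1.  -5.4] 25 [-1.8 -5.2] 26 [-2.6 -4.8] 27 [-3.3 -4.4] 28 [-4.  -3.8] 29 [-4.5 -3.1] 30 [-5.  -2.4] 31 [-5.3 -1.6] 32 [-5.4 -0.7] 33 [-5.5  0.1] 34 [-5.4  1. ] 35 [-5.2  1.8] 36 [-4.8  2.6] 37 [-4.4  3.3] 38 [-3.8  4. ] 39 [-3.1  4.5]
```

View pics/four.png

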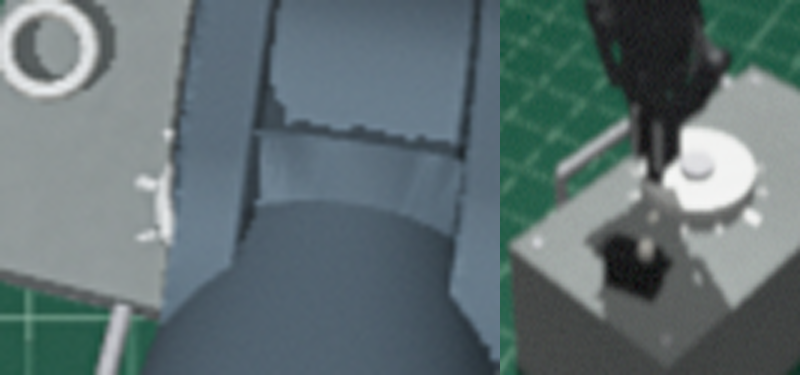

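The arm hides the dial from the top camera. The scene crop shows the fingers holding the knob at about four o'clock, and the measured angle is −119.7°. Next is 420° counter-clockwise to two o'clock.

Request:
send_rows:
  steps: [-0.0024,0.005,0,0,0,0,-0.0016,0.0053,0,0,0,0,-0.0007,0.0054,0,0,0,0,0.0001,0.0055,0,0,0,0,0.001,0.0054,0,0,0,0,0.0018,0.0052,0,0,0,0,0.0026,0.0048,0,0,0,0,0.0033,0.0044,0,0,0,0,0.004,0.0038,0,0,0,0,0.0045,0.0031,0,0,0,0]

```text
time: 18.3
tool_pos: [658.6, -85.2, 119.3]
ee_rot: [-179.9, 0.0, 76.0]
contact_force: [-3.2, -0.1, 6.9]
finger_gap: 15.0
```

Request:
send_rows:
  steps: [0.005,0.0024,0,0,0,0,0.0053,0.0016,0,0,0,0,0.0054,0.0007,0,0,0,0,0.0055,-0.0001,0,0,0,0,0.0054,-0.001,0,0,0,0,0.0052,-0.0018,0,0,0,0,0.0048,-0.0026,0,0,0,0,0.0044,-0.0033,0,0,0,0,0.0038,-0.004,0,0,0,0,0.0031,-0.0045,0,0,0,0]

```text
time: 19.3
tool_pos: [658.8, -36.0, 119.3]
ee_rot: [-180.0, 0.1, 76.0]
contact_force: [0.2, -1.9, 5.6]
finger_gap: 14.8
```

Request:
send_rows:
  steps: [0.0024,-0.005,0,0,0,0,0.0016,-0.0053,0,0,0,0,0.0007,-0.0054,0,0,0,0,-0.0001,-0.0055,0,0,0,0,-0.001,-0.0054,0,0,0,0,-0.0018,-0.0052,0,0,0,0,-0.0026,-0.0048,0,0,0,0,-0.0033,-0.0044,0,0,0,0,-0.004,-0.0038,0,0,0,0,-0.0045,-0.0031,0,0,0,0]

```text
time: 20.3
tool_pos: [608.7, -36.1, 119.3]
ee_rot: [-180.0, -0.0, 76.0]
contact_force: [-0.4, 2.0, 4.3]
finger_gap: 15.2
```

Request:
send_rows:
  steps: [-0.005,-0.0024,0,0,0,0,-0.0053,-0.0016,0,0,0,0,-0.0054,-0.0007,0,0,0,0,-0.0055,0.0001,0,0,0,0,-0.0054,0.001,0,0,0,0,-0.0052,0.0018,0,0,0,0,-0.0048,0.0026,0,0,0,0,-0.0044,0.0033,0,0,0,0,-0.0038,0.004,0,0,0,0,-0.0031,0.0045,0,0,0,0]

```text
time: 21.3
tool_pos: [609.1, -85.6, 119.3]
ee_rot: [-179.9, -0.0, 76.0]
contact_force: [-1.1, 4.1, 6.0]
finger_gap: 15.1
```

Request:
send_rows:
  steps: [-0.0024,0.005,0,0,0,0,-0.0016,0.0053,0,0,0,0,-0.0007,0.0054,0,0,0,0,0.0001,0.0055,0,0,0,0,0.001,0.0054,0,0,0,0,0.0018,0.0052,0,0,0,0,0.0011,0.0022,0,0,0,0,0.0006,0.0011,0,0,0,0,0,0,0,0,0,0,0,0,0,0,0,0]

```text
time: 22.3
tool_pos: [643.0, -94.4, 119.2]
ee_rot: [-179.9, 0.0, 76.0]
contact_force: [-1.5, 1.8, 7.5]
finger_gap: 15.1
```

```bash
python3 - <<'E'
from h import *
rep()
# cw, 3 deg rows from -60
a=np.radians(-60-3*np.arange(0,111)); q=35*np.c_[np.sin(a),np.cos(a)]
for i,d in enumerate(np.diff(q,axis=0)):
  print(d.round(2).tolist(),end="\n" if i%10==9 else " ")
E
```

```text
t 22.3 [643.  -94.4 119.2] gap 15.1 r 35.0 ang -61.7 Frad -2.1 Ftan(ccw) -1.1 Fz 7.5
[-0.87, -1.61] [-0.79, -1.65] [-0.7, -1.69] [-0.61, -1.73] [-0.52, -1.76] [-0.43, -1.78] [-0.33, -1.8] [-0.24, -1.82] [-0.14, -1.83] [-0.05, -1.83]
[0.05, -1.83] [0.14, -1.83] [0.24, -1.82] [0.33, -1.8] [0.43, -1.78] [0.52, -1.76] [0.61, -1.73] [0.7, -1.69] [0.79, -1.65] [0.87, -1.61]
[0.96, -1.56] [1.04, -1.51] [1.12, -1.45] [1.19, -1.39] [1.26, -1.33] [1.33, -1.26] [1.39, -1.19] [1.45, -1.12] [1.51, -1.04] [1.56, -0.96]
[1.61, -0.87] [1.65, -0.79] [1.69, -0.7] [1.73, -0.61] [1.76, -0.52] [1.78, -0.43] [1.8, -0.33] [1.82, -0.24] [1.83, -0.14] [1.83, -0.05]
[1.83, 0.05] [1.83, 0.14] [1.82, 0.24] [1.8, 0.33] [1.78, 0.43] [1.76, 0.52] [1.73, 0.61] [1.69, 0.7] [1.65, 0.79] [1.61, 0.87]
[1.56, 0.96] [1.51, 1.04] [1.45, 1.12] [1.39, 1.19] [1.33, 1.26] [1.26, 1.33] [1.19, 1.39] [1.12, 1.45] [1.04, 1.51] [0.96, 1.56]
[0.87, 1.61] [0.79, 1.65] [0.7, 1.69] [0.61, 1.73] [0.52, 1.76] [0.43, 1.78] [0.33, 1.8] [0.24, 1.82] [0.14, 1.83] [0.05, 1.83]
[-0.05, 1.83] [-0.14, 1.83] [-0.24, 1.82] [-0.33, 1.8] [-0.43, 1.78] [-0.52, 1.76] [-0.61, 1.73] [-0.7, 1.69] [-0.79, 1.65] [-0.87, 1.61]
[-0.96, 1.56] [-1.04, 1.51] [-1.12, 1.45] [-1.19, 1.39] [-1.26, 1.33] [-1.33, 1.26] [-1.39, 1.19] [-1.45, 1.12] [-1.51, 1.04] [-1.56, 0.96]
[-1.61, 0.87] [-1.65, 0.79] [-1.69, 0.7] [-1.73, 0.61] [-1.76, 0.52] [-1.78, 0.43] [-1.8, 0.33] [-1.82, 0.24] [-1.83, 0.14] [-1.83, 0.05]
[-1.83, -0.05] [-1.83, -0.14] [-1.82, -0.24] [-1.8, -0.33] [-1.78, -0.43] [-1.76, -0.52] [-1.73, -0.61] [-1.69, -0.7] [-1.65, -0.79] [-1.61, -0.87]
```

Request:
send_rows:
  steps: [-0.0024,-0.005,0,0,0,0,-0.0016,-0.0053,0,0,0,0,-0.0007,-0.0054,0,0,0,0,0.0001,-0.0055,0,0,0,0,0.001,-0.0054,0,0,0,0,0.0018,-0.0052,0,0,0,0,0.0026,-0.0048,0,0,0,0,0.0033,-0.0044,0,0,0,0,0.004,-0.0038,0,0,0,0,0.0045,-0.0031,0,0,0,0]
  newtons: 20

```text
time: 23.3
tool_pos: [600.1, -70.3, 119.3]
ee_rot: [-180.0, 0.0, 76.0]
contact_force: [1.7, -2.1, 4.6]
finger_gap: 14.6
```

Request:
send_rows:
  steps: [0.005,-0.0024,0,0,0,0,0.0053,-0.0016,0,0,0,0,0.0054,-0.0007,0,0,0,0,0.0055,0.0001,0,0,0,0,0.0054,0.001,0,0,0,0,0.0034,0.0011,0,0,0,0,0.0018,0.0007,0,0,0,0,0.00165,0.0008,0,0,0,0,0.0016,0.0009,0,0,0,0,0.0031,0.0019,0,0,0,0]

```text
time: 24.3
tool_pos: [610.9, -33.8, 119.3]
ee_rot: [-179.9, 0.0, 76.0]
contact_force: [-0.4, -3.3, 6.4]
finger_gap: 14.7
```

```bash
python3 - <<'E'
from h import *
rep()
for s in range(-216,-372,-6):
  a=np.radians([s,s-6]); q=35*np.c_[np.sin(a),np.cos(a)]; print(s,"->",s-6,(q[1]-q[0]).round(2), end="; ")
E
```

```text
t 24.3 [610.9 -33.8 119.3] gap 14.7 r 35.5 ang 145.3 Frad -2.2 Ftan(ccw) 2.5 Fz 6.4
-216 -> -222 [2.85 2.31]; -222 -> -228 [2.59 2.59]; -228 -> -234 [2.31 2.85]; -234 -> -240 [2.   3.07]; -240 -> -246 [1.66 3.26]; -246 -> -252 [1.31 3.42]; -252 -> -258 [0.95 3.54]; -258 -> -264 [0.57 3.62]; -264 -> -270 [0.19 3.66]; -270 -> -276 [-0.19  3.66]; -276 -> -282 [-0.57  3.62]; -282 -> -288 [-0.95  3.54]; -288 -> -294 [-1.31  3.42]; -294 -> -300 [-1.66  3.26]; -300 -> -306 [-2.    3.07]; -306 -> -312 [-2.31  2.85]; -312 -> -318 [-2.59  2.59]; -318 -> -324 [-2.85  2.31]; -324 -> -330 [-3.07  2.  ]; -330 -> -336 [-3.26  1.66]; -336 -> -342 [-3.42  1.31]; -342 -> -348 [-3.54  0.95]; -348 -> -354 [-3.62  0.57]; -354 -> -360 [-3.66  0.19]; -360 -> -366 [-3.66 -0.19]; -366 -> -372 [-3.62 -0.57];
```

Request:
send_rows:
  steps: [0.00066,0.00055,0,0,0,0,0.00066,0.00055,0,0,0,0,0.00065,0.00056,0,0,0,0,0.00064,0.00057,0,0,0,0,0.00063,0.00058,0,0,0,0,0.00062,0.00058,0,0,0,0,0.00061,0.0006,0,0,0,0,0.0006,0.0006,0,0,0,0,0.00059,0.00061,0,0,0,0,0.00058,0.00062,0,0,0,0]

```text
time: 25.3
tool_pos: [618.0, -29.1, 119.2]
ee_rot: [-179.9, 0.0, 76.0]
contact_force: [-0.9, -2.2, 6.2]
finger_gap: 14.5
```

```bash
python3 - <<'E'
from h import *
rep()
for s in range(-230,-370,-5):
  a=np.radians([s,s-5]); q=35*np.c_[np.sin(a),np.cos(a)]; print(s,"->",s-5,((q[1]-q[0])/10).round(3), end="; ")
E
```

```text
t 25.3 [618.  -29.1 119.2] gap 14.5 r 35.4 ang 131.4 Frad -1.5 Ftan(ccw) 1.8 Fz 6.2
-230 -> -235 [0.186 0.242]; -235 -> -240 [0.164 0.258]; -240 -> -245 [0.141 0.271]; -245 -> -250 [0.117 0.282]; -250 -> -255 [0.092 0.291]; -255 -> -260 [0.066 0.298]; -260 -> -265 [0.04  0.303]; -265 -> -270 [0.013 0.305]; -270 -> -275 [-0.013  0.305]; -275 -> -280 [-0.04   0.303]; -280 -> -285 [-0.066  0.298]; -285 -> -290 [-0.092  0.291]; -290 -> -295 [-0.117  0.282]; -295 -> -300 [-0.141  0.271]; -300 -> -305 [-0.164  0.258]; -305 -> -310 [-0.186  0.242]; -310 -> -315 [-0.206  0.225]; -315 -> -320 [-0.225  0.206]; -320 -> -325 [-0.242  0.186]; -325 -> -330 [-0.258  0.164]; -330 -> -335 [-0.271  0.141]; -335 -> -340 [-0.282  0.117]; -340 -> -345 [-0.291  0.092]; -345 -> -350 [-0.298  0.066]; -350 -> -355 [-0.303  0.04 ]; -355 -> -360 [-0.305  0.013]; -360 -> -365 [-0.305 -0.013]; -365 -> -370 [-0.303 -0.04 ];
```

Request:
send_rows:
  steps: [0.00019,0.00024,0,0,0,0,0.00019,0.00024,0,0,0,0,0.00019,0.00024,0,0,0,0,0.00019,0.00024,0,0,0,0,0.00019,0.00024,0,0,0,0,0.00018,0.00024,0,0,0,0,0.00018,0.00024,0,0,0,0,0.00018,0.00024,0,0,0,0,0.00018,0.00025,0,0,0,0,0.00018,0.00025,0,0,0,0]

```text
time: 26.3
tool_pos: [620.8, -27.9, 119.3]
ee_rot: [-179.9, 0.0, 76.0]
contact_force: [-2.7, -2.0, 8.0]
finger_gap: 14.9
```

Request:
send_rows:
  steps: [0.00016,0.00026,0,0,0,0,0.00016,0.00026,0,0,0,0,0.00016,0.00026,0,0,0,0,0.00016,0.00026,0,0,0,0,0.00016,0.00026,0,0,0,0,0.00016,0.00026,0,0,0,0,0.00016,0.00026,0,0,0,0,0.00016,0.00026,0,0,0,0,0.00016,0.00026,0,0,0,0,0.00016,0.00026,0,0,0,0]

```text
time: 27.3
tool_pos: [623.6, -26.9, 119.3]
ee_rot: [-179.9, 0.0, 76.0]
contact_force: [-1.5, -2.0, 7.8]
finger_gap: 15.4
```

Request:
send_rows:
  steps: [0.00014,0.00027,0,0,0,0,0.00014,0.00027,0,0,0,0,0.00014,0.00027,0,0,0,0,0.00014,0.00027,0,0,0,0,0.00014,0.00027,0,0,0,0,0.00014,0.00027,0,0,0,0,0.00014,0.00027,0,0,0,0,0.00014,0.00027,0,0,0,0,0.00014,0.00027,0,0,0,0,0.00014,0.00027,0,0,0,0]

```text
time: 28.3
tool_pos: [626.5, -26.2, 119.2]
ee_rot: [-179.9, 0.0, 76.0]
contact_force: [-2.5, -1.1, 6.9]
finger_gap: 15.4
```

Request:
send_rows:
  steps: [0.00012,0.00028,0,0,0,0,0.00012,0.00028,0,0,0,0,0.00012,0.00028,0,0,0,0,0.00012,0.00028,0,0,0,0,0.00012,0.00028,0,0,0,0,0.00012,0.00028,0,0,0,0,0.00012,0.00028,0,0,0,0,0.00012,0.00028,0,0,0,0,0.00012,0.00028,0,0,0,0,0.00012,0.00028,0,0,0,0]

```text
time: 29.3
tool_pos: [629.5, -25.6, 119.3]
ee_rot: [-179.9, 0.0, 76.0]
contact_force: [-2.0, -2.2, 6.0]
finger_gap: 15.1
```

Request:
send_rows:
  steps: [9e-05,0.00029,0,0,0,0,9e-05,0.00029,0,0,0,0,9e-05,0.00029,0,0,0,0,9e-05,0.00029,0,0,0,0,9e-05,0.00029,0,0,0,0,9e-05,0.00029,0,0,0,0,9e-05,0.00029,0,0,0,0,9e-05,0.00029,0,0,0,0,9e-05,0.00029,0,0,0,0,9e-05,0.00029,0,0,0,0]

```text
time: 30.3
tool_pos: [632.5, -25.4, 119.2]
ee_rot: [-179.9, 0.0, 76.0]
contact_force: [-2.0, -1.5, 7.5]
finger_gap: 15.1
```

Request:
send_rows:
  steps: [7e-05,0.0003,0,0,0,0,7e-05,0.0003,0,0,0,0,7e-05,0.0003,0,0,0,0,7e-05,0.0003,0,0,0,0,7e-05,0.0003,0,0,0,0,7e-05,0.0003,0,0,0,0,7e-05,0.0003,0,0,0,0,6e-05,0.0003,0,0,0,0,6e-05,0.0003,0,0,0,0,6e-05,0.0003,0,0,0,0]

```text
time: 31.3
tool_pos: [635.5, -25.5, 119.2]
ee_rot: [-179.9, 0.0, 76.0]
contact_force: [-1.6, -2.0, 6.4]
finger_gap: 14.9
```

Request:
send_rows:
  steps: [4e-05,0.0003,0,0,0,0,4e-05,0.0003,0,0,0,0,4e-05,0.0003,0,0,0,0,4e-05,0.0003,0,0,0,0,4e-05,0.0003,0,0,0,0,4e-05,0.0003,0,0,0,0,4e-05,0.0003,0,0,0,0,4e-05,0.0003,0,0,0,0,4e-05,0.0003,0,0,0,0,4e-05,0.0003,0,0,0,0]

```text
time: 32.3
tool_pos: [638.5, -25.7, 119.2]
ee_rot: [-179.9, 0.0, 76.0]
contact_force: [-3.3, -1.1, 7.4]
finger_gap: 15.1
```

Request:
send_rows:
  steps: [1e-05,0.0003,0,0,0,0,1e-05,0.0003,0,0,0,0,1e-05,0.0003,0,0,0,0,1e-05,0.0003,0,0,0,0,1e-05,0.0003,0,0,0,0,1e-05,0.0003,0,0,0,0,1e-05,0.0003,0,0,0,0,1e-05,0.0003,0,0,0,0,1e-05,0.0003,0,0,0,0,1e-05,0.0003,0,0,0,0]

```text
time: 33.3
tool_pos: [641.5, -26.3, 119.2]
ee_rot: [-179.9, 0.0, 76.0]
contact_force: [-1.6, -0.9, 7.5]
finger_gap: 15.1
```

Request:
send_rows:
  steps: [-1e-05,0.0003,0,0,0,0,-1e-05,0.0003,0,0,0,0,-1e-05,0.0003,0,0,0,0,-1e-05,0.0003,0,0,0,0,-1e-05,0.0003,0,0,0,0,-1e-05,0.0003,0,0,0,0,-1e-05,0.0003,0,0,0,0,-1e-05,0.0003,0,0,0,0,-1e-05,0.0003,0,0,0,0,-1e-05,0.0003,0,0,0,0]

```text
time: 34.3
tool_pos: [644.4, -27.1, 119.3]
ee_rot: [-179.9, 0.0, 76.0]
contact_force: [-1.7, -0.2, 6.4]
finger_gap: 15.0
```

Request:
send_rows:
  steps: [-4e-05,0.00031,0,0,0,0,-4e-05,0.00031,0,0,0,0,-4e-05,0.00031,0,0,0,0,-4e-05,0.00031,0,0,0,0,-4e-05,0.00031,0,0,0,0,-4e-05,0.00031,0,0,0,0,-4e-05,0.0003,0,0,0,0,-4e-05,0.0003,0,0,0,0,-4e-05,0.0003,0,0,0,0,-4e-05,0.0003,0,0,0,0]

```text
time: 35.3
tool_pos: [647.2, -28.2, 119.2]
ee_rot: [-179.9, -0.0, 76.0]
contact_force: [-2.3, -0.7, 7.1]
finger_gap: 14.9
```

Request:
send_rows:
  steps: [-7e-05,0.0003,0,0,0,0,-7e-05,0.0003,0,0,0,0,-7e-05,0.0003,0,0,0,0,-7e-05,0.0003,0,0,0,0,-7e-05,0.0003,0,0,0,0,-7e-05,0.0003,0,0,0,0,-6e-05,0.0003,0,0,0,0,-6e-05,0.0003,0,0,0,0,-6e-05,0.0003,0,0,0,0,-6e-05,0.0003,0,0,0,0]

```text
time: 36.3
tool_pos: [650.0, -29.5, 119.2]
ee_rot: [-179.9, -0.0, 76.0]
contact_force: [-3.3, -0.1, 7.4]
finger_gap: 15.3
```

Request:
send_rows:
  steps: [-9e-05,0.00029,0,0,0,0,-9e-05,0.00029,0,0,0,0,-9e-05,0.00029,0,0,0,0,-9e-05,0.00029,0,0,0,0,-9e-05,0.00029,0,0,0,0,-9e-05,0.00029,0,0,0,0,-9e-05,0.00029,0,0,0,0,-9e-05,0.00029,0,0,0,0,-9e-05,0.00029,0,0,0,0,-9e-05,0.00029,0,0,0,0]

```text
time: 37.3
tool_pos: [652.6, -31.0, 119.3]
ee_rot: [-179.9, -0.0, 76.0]
contact_force: [-2.0, 0.5, 7.2]
finger_gap: 14.9
```

Request:
send_rows:
  steps: [-0.00012,0.00028,0,0,0,0,-0.00012,0.00028,0,0,0,0,-0.00012,0.00028,0,0,0,0,-0.00012,0.00028,0,0,0,0,-0.00012,0.00028,0,0,0,0,-0.00012,0.00028,0,0,0,0,-0.00012,0.00028,0,0,0,0,-0.00012,0.00028,0,0,0,0,-0.00012,0.00028,0,0,0,0,-0.00012,0.00028,0,0,0,0]

```text
time: 38.3
tool_pos: [653.8, -31.8, 119.2]
ee_rot: [-179.7, -0.1, 76.0]
contact_force: [-7.5, 4.6, 11.2]
finger_gap: 14.9
```

The dial has stopped: the tool moved about 1.5 mm of the 3 mm commanded and the tangential force rose from about 2 N to 9 N. I'll give one tiny nudge to confirm.

Request:
send_rows:
  steps: [-0.0001,0.0002,0,0,0,0,-0.0001,0.0002,0,0,0,0,0,0,0,0,0,0,0,0,0,0,0,0,0,0,0,0,0,0,0,0,0,0,0,0,0,0,0,0,0,0,0,0,0,0,0,0,0,0,0,0,0,0,0,0,0,0,0,0]

```text
time: 39.3
tool_pos: [653.9, -31.9, 119.2]
ee_rot: [-179.7, -0.1, 76.0]
contact_force: [-7.5, 5.2, 11.4]
finger_gap: 14.8
```

```bash
python3 -c "
from h import *
rep()"
```

```text
t 39.3 [653.9 -31.9 119.2] gap 14.8 r 34.7 ang 69.6 Frad 0.1 Ftan(ccw) 9.1 Fz 11.4
```

Request:
send_rows:
  steps: [0,0,0,0,0,0,0,0,0,0,0,0,0,0,0,0,0,0,0,0,0,0,0,0,0,0,-0.008,0,0,0,0,0,-0.015,0,0,0,0,0,-0.015,0,0,0,0,0,-0.012,0,0,0,0,0,0,0,0,0,0,0,0,0,0,0]
  grip: 0.045

```text
time: 40.3
tool_pos: [656.4, -33.9, 169.4]
ee_rot: [180.0, -0.0, 76.0]
contact_force: [-0.4, -0.2, 0.4]
finger_gap: 44.9
```

```bash
python3 - <<'E'
from h import *
import cv2
rep(); o=ctrl.get_obs()
T=np.array([530.5,-34.2])-o["tool_pos"][:2];y=np.radians(76)
print("tool dx,dy",T@[np.cos(y),np.sin(y)],T@[np.sin(y),-np.cos(y)])
E
```

```text
t 40.3 [656.4 -33.9 169.4] gap 44.9 r 34.6 ang 64.3 Frad -0.4 Ftan(ccw) 0.2 Fz 0.4
tool dx,dy -30.786407648646925 -122.12138128252286
```

Request:
send_rows:
  steps: [-0.0034,-0.0136,0,0,0,0,-0.0034,-0.0136,0,0,0,0,-0.0034,-0.0136,0,0,0,0,-0.0034,-0.0136,0,0,0,0,-0.0034,-0.0136,0,0,0,0,-0.0034,-0.0136,0,0,0,0,-0.0034,-0.0136,0,0,0,0,-0.0034,-0.0136,0,0,0,0,-0.0036,-0.0133,0,0,0,0,0,0,0,0,0,0]
  grip: 0.034

```text
time: 41.3
tool_pos: [528.6, -34.1, 168.8]
ee_rot: [-179.9, 0.0, 76.0]
contact_force: [0.3, 0.7, 0.5]
finger_gap: 34.0
```

Request:
send_rows:
  steps: [0,0,0.006,0,0,0,0,0,0.01,0,0,0,0,0,0.01,0,0,0,0,0,0.01,0,0,0,0,0,0.01,0,0,0,0,0,0.01,0,0,0,0,0,0.006,0,0,0,0,0,0,0,0,0,0,0,0,0,0,0,0,0,0,0,0,0]

```text
time: 42.3
tool_pos: [530.8, -34.1, 107.8]
ee_rot: [180.0, -0.0, 76.0]
contact_force: [0.1, -1.1, -0.8]
finger_gap: 34.0
```

```bash
python3 - <<'E'
from h import *
import cv2
rep()
s=ctrl.capture("scene")
b=cv2.resize(s[165:275,250:400],None,fx=5,fy=5,interpolation=cv2.INTER_CUBIC)
cv2.imwrite("pics/h1.png",b[:,:,::-1])
E
```

```text
t 42.3 [530.8 -34.1 107.8] gap 34.0 r 106.8 ang 179.7 Frad -0.4 Ftan(ccw) 1.0 Fz -0.8
```

View pics/h1.png

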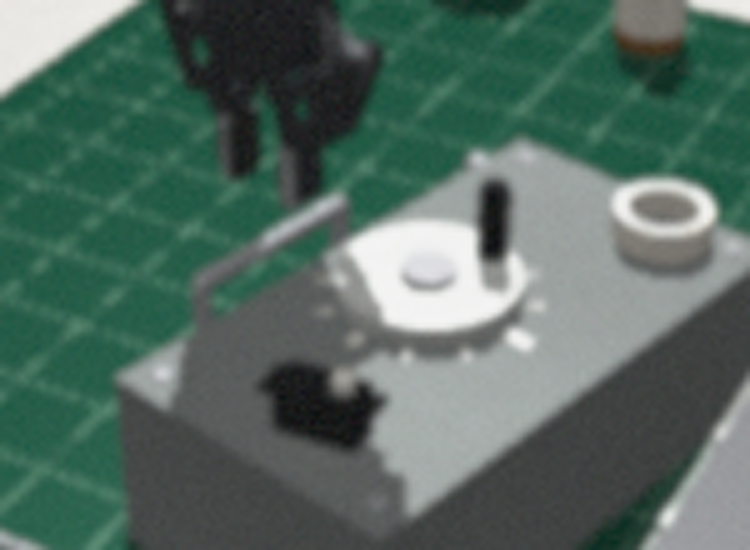

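The fingers stand astride the bar's middle (bar middle near crop (272,240), finger tips near (238,178) and (300,200)). The knob sits a little past nine, at about 9:40. Next I descend and pinch.

Request:
send_rows:
  steps: [0,0,0.006,0,0,0,0,0,0.007,0,0,0,0,0,0.007,0,0,0,0,0,0.007,0,0,0,0,0,0.007,0,0,0,0,0,0.007,0,0,0,0,0,0.005,0,0,0,0,0,0.002,0,0,0,0,0,0,0,0,0,0,0,0,0,0,0]

```text
time: 43.35
tool_pos: [530.6, -34.1, 59.5]
ee_rot: [180.0, -0.0, 76.0]
contact_force: [-0.1, 0.3, -0.8]
finger_gap: 34.0
```

Request:
send_rows:
  steps: [0,0,0,0,0,0,0,0,0,0,0,0,0,0,0,0,0,0,0,0,0,0,0,0,0,0,0,0,0,0,0,0,0,0,0,0,0,0,0,0,0,0,0,0,0,0,0,0,0,0,0,0,0,0,0,0,0,0,0,0]
  grip: 0.004
  newtons: 25

```text
time: 44.35
tool_pos: [530.8, -34.2, 59.6]
ee_rot: [180.0, -0.0, 76.0]
contact_force: [0.3, 0.0, 5.1]
finger_gap: 9.0
```

Request:
send_rows:
  steps: [0,-0.0005,0,0,0,0,0,-0.0005,0,0,0,0,0,-0.0005,0,0,0,0,0,-0.0005,0,0,0,0,0,-0.0005,0,0,0,0,0,-0.0005,0,0,0,0,0,-0.0005,0,0,0,0,0,-0.0005,0,0,0,0,0,0,0,0,0,0,0,0,0,0,0,0]

```text
time: 45.35
tool_pos: [527.0, -33.2, 59.6]
ee_rot: [179.9, -0.0, 76.0]
contact_force: [1.4, -0.7, 5.2]
finger_gap: 9.4
```

Four millimetres at 1.5 N is more than the lock's play, so the drawer is unlocked. I'll pull on.

Request:
send_rows:
  steps: [0,-0.004,0,0,0,0,0,-0.004,0,0,0,0,0,-0.004,0,0,0,0,0,-0.004,0,0,0,0,0,-0.004,0,0,0,0,0,-0.004,0,0,0,0,0,-0.004,0,0,0,0,0,-0.004,0,0,0,0,0,-0.004,0,0,0,0,0,-0.004,0,0,0,0]

```text
time: 46.35
tool_pos: [487.9, -23.5, 59.6]
ee_rot: [179.9, -0.0, 76.0]
contact_force: [1.7, -0.2, 5.3]
finger_gap: 8.7
```

Request:
send_rows:
  steps: [0,-0.004,0,0,0,0,0,-0.004,0,0,0,0,0,-0.004,0,0,0,0,0,-0.004,0,0,0,0,0,-0.004,0,0,0,0,0,-0.003,0,0,0,0,0,-0.003,0,0,0,0,0,-0.002,0,0,0,0,0,-0.001,0,0,0,0,0,0,0,0,0,0]

```text
time: 47.35
tool_pos: [459.6, -16.4, 59.6]
ee_rot: [180.0, -0.0, 76.0]
contact_force: [0.6, -0.6, 7.5]
finger_gap: 8.9
```

Request:
send_rows:
  steps: [0,-0.0005,0,0,0,0,0,-0.0005,0,0,0,0,0,-0.0005,0,0,0,0,0,-0.0005,0,0,0,0,0,-0.0005,0,0,0,0,0,-0.0005,0,0,0,0,0,-0.0005,0,0,0,0,0,0,0,0,0,0,0,0,0,0,0,0,0,0,0,0,0,0]

```text
time: 48.35
tool_pos: [459.2, -16.3, 59.7]
ee_rot: [179.7, 0.0, 76.0]
contact_force: [11.5, -4.2, -4.0]
finger_gap: 8.9
```

Request:
send_rows:
  steps: [0,0.0008,0,0,0,0,0,0.0008,0,0,0,0,0,0.0008,0,0,0,0,0,0,0,0,0,0,0,0,0,0,0,0,0,0,0,0,0,0,0,0,0,0,0,0,0,0,0,0,0,0,0,0,0,0,0,0,0,0,0,0,0,0]

```text
time: 49.35
tool_pos: [459.2, -16.3, 59.6]
ee_rot: [179.9, -0.0, 76.0]
contact_force: [4.5, -1.9, 6.1]
finger_gap: 8.9
```

Request:
send_rows:
  steps: [0,0,0,0,0,0,0,0,0,0,0,0,0,0,0,0,0,0,0,0,0,0,0,0,0,0,0,0,0,0,0,0,-0.006,0,0,0,0,0,-0.01,0,0,0,0,0,-0.015,0,0,0,0,0,-0.015,0,0,0,0,0,-0.015,0,0,0]
  grip: 0.034

```text
time: 50.35
tool_pos: [458.7, -16.2, 121.8]
ee_rot: [180.0, -0.0, 76.0]
contact_force: [-0.6, -0.2, -0.1]
finger_gap: 34.0
```

Request:
send_rows:
  steps: [0,0,-0.02,0,0,0,0,0,-0.02,0,0,0,0,-0.01,-0.02,0,0,0,0,-0.02,-0.01,0,0,0,0,-0.02,0,0,0,0,0,-0.02,0,0,0,0,0,-0.01,0,0,0,0,0,0,0,0,0,0,0,0,0,0,0,0,0,0,0,0,0,0]

```text
time: 51.35
tool_pos: [381.8, 3.1, 190.5]
ee_rot: [180.0, -0.0, 76.0]
contact_force: [0.1, 0.5, -0.3]
finger_gap: 33.9
```

```bash
python3 - <<'E'
from h import *
import cv2
rep()
s=ctrl.capture("scene");t=ctrl.capture("top")
b=np.vstack([cv2.resize(s[130:310,190:440],(500,300)),cv2.resize(t[110:260,220:470],(500,300))])
cv2.imwrite("pics/end.png",b[:,:,::-1])
E
```

```text
t 51.35 [381.8   3.1 190.5] gap 33.9 r 260.3 ang 179.9 Frad 0.0 Ftan(ccw) -0.5 Fz -0.3
```

View pics/end.png

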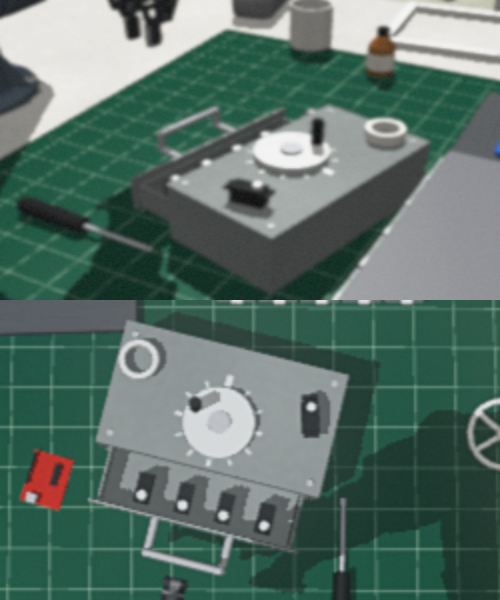

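The picture shows the drawer fully out, the hand clear of the handle, and the bystanders where they were. I'm handing in.

```bash
python3 -c "
from workcell import ctrl
print(ctrl.sign_off())"
```

```text
the job is handed in; nothing more can be done
None
```

The lock drawer is open and let go, and I handed the job in at about 51 s of the 72 s allowed.

- **Dial:** I cranked it clockwise with one harmless extra turn and stopped at four o'clock, measured 0.3° off. Then I went counter-clockwise past two once and stopped there, 1.7° short. I then turned slowly clockwise until it met the stop at about 9:40. The force on the knob there was about 9 N, roughly 6 N above the turning force.
- **Drawer:** It pulled freely at 1.5–2 N and came out about 74 mm, where it met its end with about 12 N. The limit to pass is 66 mm. I eased off, opened the fingers and moved the hand clear.

**Last checks:** The tool force reads about zero, and the final pictures show the drawer out, the hand clear and every bystander in view where it was. The top camera could not see the dial while I was cranking, so the angles at four and two come from the measured tool position. My first grip on the knob was about 3 mm off, and I redid it before turning. No check failed or disagreed.

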